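# Screw home the barbed elbow of a lab rinse manifold

## Task

The brass elbow in the clamped manifold block has only been started in its port. Screw it in clockwise, seen from above, until it tightens, and stop with its barbed outlet pointing square out over the small rib beside its port, on the side away from the vice's screw handle. Do not force it on past the rib, leave the straight nipple in the other port as it is, and let go.

Things in the scene. Friction and masses are not known exactly. Their poses are not given: they have to be found in the camera images.
- elbow (a joint): How far the brass elbow is screwed in, rad, growing clockwise seen from above about its port's vertical axis. Starts between 0 and 0.45; at 1.35 its outlet points square out over the rib. It tightens steadily: about 0.18 N m to turn at 0, 0.3 at 0.5, 0.5 at 1.35, 0.6 at 1.7; no stop until 2. Released anywhere up to 1.5 it stays; it sinks only 1.8 mm a turn.
- elbow_grip (a point): Point inside the elbow's solid brass body, on its vertical turning axis, 131 mm above the table. Frame turns with the elbow: z up, x along the barbed outlet (16 to 21 mm thick, its middle 12 mm below this point, its end 60 mm from the axis). The body is 26 mm (x) by 24 mm (y), from 26 mm below to 18 mm above the point; pinch the two faces that look along +y and -y.
- manifold: Fixed aluminium block, 54 (x) by 210 mm (y), top 85 mm above the table, in a dark steel bench vice whose screw handle is on the -x side. Origin on the table under the block's middle, z up. Two vertical ports on its centre line at y = +55 and -55 mm; the elbow is in either one. Beside each port, on the +x edge, stands a dark rib 10 mm long, 8 mm high: the finished outlet points along +x.
- nipple (a joint): Turning of the straight brass nipple in the other port, rad, clockwise positive; starts at 0 and is to stay. A straight upright hose barb 16 to 21 mm thick on a hexagon, no side outlet, its top 48 mm above the block.

How it is judged:
At the end, for the whole second after the job is handed in: The elbow is screwed in and at rest with its outlet within 0.2 rad (11 degrees) of square out over its rib (value of joint elbow between 1.15 and 1.55 rad and angle between the x axis of elbow_grip and the x axis of manifold, either way round below 0.2 rad and velocity of joint elbow between -0.05 and 0.05 rad/s); the robot touches nothing.
It fails at once if the elbow is forced more than 0.35 rad (20 degrees) past the rib (value of joint elbow above 1.7 rad).
It fails at once if the straight nipple is turned by more than 0.25 rad (value of joint nipple above 0.25 rad or value of joint nipple below -0.25 rad).
It also fails if it takes over 35 s, if anything falls off the work surface, if the arm or the gripper's body presses on something with over 40 N, if the wrist force passes 120 N, or if a joint passes its speed limit or range.

## Robot

A 6-joint arm with a two-finger parallel gripper is mounted at the origin on the work surface. World frame = base frame: x ahead of the robot, y to its left, z up, the work surface at z = 0. Lengths are in m, angles in rad, forces in N, time in s.
With the tool pointing down it reaches from about 0.4 to 0.925 m from the base axis. Payload 12.5 kg.
Tool frame: the origin (TCP) lies midway between the tips of the shut fingers; the grasp point (between the pads) lies 19 mm behind it; z points along the fingers, y is the direction in which the jaws open and shut (so a half turn about z gives the same grasp; the last joint's range is limited). The gripper opens to 95 mm and grips with 3 to 60 N. Pads are 20 mm wide; open, the fingers measure 119 mm over their backs; the gripper's body (75 mm by 180 mm) begins 59 mm behind the grasp point.
Start: joints at [1.173, 0.491, 1.559, -0, 1.092, -0.106], TCP at [0.18, 0.599, 0.215] pointing down, gripper open.
Joint ranges: [-3.1, 3.1], [-0.84, 2.19], [0.05, 2.79], [-1.13, 4.28], [0.06, 2.93], [-2.69, 2.69]. Speed limits (rad/s): [2.22, 2.22, 2.79, 3.14, 3.14, 3.14].

## Interface

Orientations are given as [roll, pitch, yaw] about the fixed x, y, z axes, in that order (R = Rz(yaw) Ry(pitch) Rx(roll)).
In Python, from plant import arm gives the robot as it stands.
- The arm moves only by the tool send_rows, never from a script. Its argument "moves" is text: rows parted by semicolons, each of 7 numbers parted by spaces: the opening, from 0 (shut) to 1 (fully open), then the shift along the tool's x, y, z in m, then the turn, a rotation vector about the tool's x, y, z in degrees. In form: gripper x y z wx wy wz; .... A call has 1 to 20 rows; each row shifts and turns the pose as measured when the row begins, along the tool's axes as they then stand; what a row does not reach is not made up. A row lasts 1/8 s, in which the tool goes at most 62.5 mm and 10.7 degrees, less where a joint would pass 70% of its speed; a pose out of reach is approached as far as the arm can. A call is refused whole if a number of a shift passes 0.0625 or a number of a turn 10.7, either way. A call with a gripper value outside its range is refused whole. The fingers move at their own pace and stop on an object; "squeeze" is the grip in N (left out, the last holds). Time passes only in rows, so rows that do not move let the fingers close. It gives the time, the measured TCP pose, the force and the opening at its end, in the units of the state.
- arm.state(): the state, without advancing time (a new reading comes with each control period).
- arm.get_image(name): name is "scene" or "top" or "wrist"; returns the picture (420x560x3 uint8, red, green, blue); there is no depth.
- arm.camera_info(name): a dict with "vertical_fov" (degrees; the focal length in pixels is half the picture's height over the tangent of half this angle, whatever the lens; pixels are square), "cx", "cy" (the principal point, pixels), "world_to_cam" (4x4, takes a point from world to camera coordinates). Camera axes: x right, y up, looking along -z (the intrinsics and any distortion apply to the point x, -y, -z); pixel columns grow to the right and rows downward; lengths in m; the calibration is good to about 2 mm. A picture is of the moment at which its call begins: read the wrist's pose just before it. camera_info takes no time and is no camera call; for the wrist camera it gives the pose at the moment of the call.
- arm.job_done(): hands the job in, once; it reports no verdict.
The state is a dict: "time_s": time; "q": joint angles; "dq": joint speeds; "tau": joint torques, N m; "ee_pos": TCP position; "orientation": TCP orientation; "contact_force": force on the tool from outside, world axes, zero at the start; "torque": the same for the moment, N m; "gripper_width": finger opening in m.
Only numpy, scipy, OpenCV 4.12 (cv2) and the standard library are available. Lean on these libraries where they do the work, as an engineer would, in place of code of your own. Each camera call takes 0.05 s, during which the arm holds its last target. There are 200 camera calls.

## Working session

There is one attempt and no reset: what is moved stays moved. The work goes in short steps, Python scripts to look and compute and a tool call to move; the robot and the scene stay as the last step left them, time stands still between calls to the robot, and variables do not carry over. Pictures are saved under pics/ and viewed, on a budget of 10 in all, crops included, one or two more only if the job needs it, and the job is handed in when it is done.

Besides the shell and the picture viewer there is one more tool, called after "Call:" as name(argument=value, ...) on one line, values as JSON. send_rows: Moves the arm, as the interface text tells. Its arguments: {"type":"object","properties":{"moves":{"type":"string"},"squeeze":{"type":"number"}},"required":["moves"]}

```bash
mkdir -p pics
python3 - <<'E'
from plant import arm
import cv2,numpy as np
for n in("top","scene"):
    im=arm.get_image(n); cv2.imwrite(f"pics/{n}0.png",im[:,:,::-1]); 
    print(n,{k:(np.round(v,4).tolist() if k=="world_to_cam" else v) for k,v in arm.camera_info(n).items()})
print(arm.state())
E
```

```text
top {'vertical_fov': 45.26103258741378, 'cx': 286.9692968569333, 'cy': 204.52612850046984, 'world_to_cam': [[0.01, -0.9995, 0.0291, 0.0341], [0.9909, 0.0138, 0.1341, -0.5805], [-0.1344, 0.0275, 0.9905, -0.6982], [0.0, 0.0, 0.0, 1.0]]}
scene {'vertical_fov': 57.52847833192811, 'cx': 283.4067407042726, 'cy': 214.10993421154865, 'world_to_cam': [[0.0719, 0.9974, 0.0102, -0.0862], [-0.7309, 0.0458, 0.681, 0.3297], [0.6787, -0.0564, 0.7323, -1.1131], [0.0, 0.0, 0.0, 1.0]]}
{'time_s': 0.1, 'q': array([ 1.17341982e+00,  4.91482711e-01,  1.55939004e+00, -4.04019460e-05,
        1.09172296e+00, -1.05570718e-01]), 'dq': array([ 0.00024516, -0.00231329, -0.00181532,  0.00016431,  0.00140186,
       -0.00013878]), 'tau': array([ 3.49224727e-03, -6.13628197e+01, -2.58608615e+01,  6.94485102e-02,
        4.69749235e-02, -5.45788055e-05]), 'ee_pos': array([0.17968462, 0.59838085, 0.21412996]), 'orientation': array([-3.14059140e+00, -7.00622394e-05,  2.84980547e+00]), 'contact_force': array([ 0.27857657, -0.74151638, -0.69401951]), 'torque': array([ 0.01237861, -0.01967769,  0.02426287]), 'gripper_width': 0.0949678938723357}
```

View pics/top0.png

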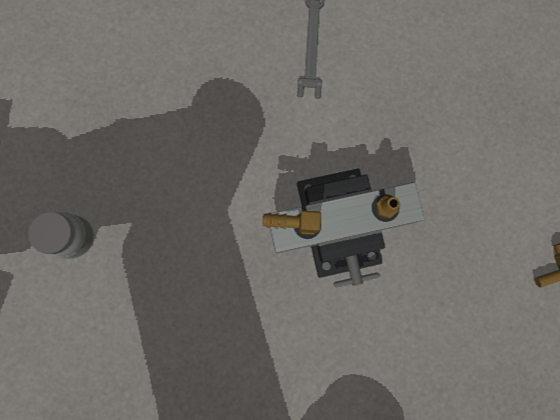

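View pics/scene0.png

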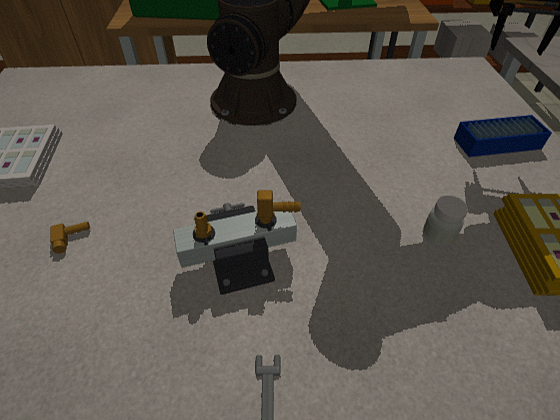

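The top view shows the block at (272–422, 185–250). The elbow body is at (311,222), with its outlet pointing left (world +y) to (265,220). The nipple is at (387,205), and the handle is at the bottom (-x side). The scene view agrees.

```bash
cat > h.py <<'E'
from plant import arm
import cv2,numpy as np
def ray(name,px,z,info=None):
    c=info or arm.camera_info(name); f=210/np.tan(np.radians(c["vertical_fov"]/2)); M=np.array(c["world_to_cam"]); R=M[:3,:3]; o=-R.T@M[:3,3]
    d=R.T@np.array([(px[0]-c["cx"])/f,-(px[1]-c["cy"])/f,-1]); return o+d*(z-o[2])/d[2]
def brass(im):
    h=cv2.cvtColor(im,cv2.COLOR_RGB2HSV); return cv2.inRange(h,(10,110,40),(30,255,255))
E
python3 - <<'E'
from h import *
im=cv2.imread("pics/top0.png")[:,:,::-1].copy()
h=cv2.cvtColor(im,cv2.COLOR_RGB2HSV); print(h[225,340],h[235,290],h[222,312],h[100,400])
m=cv2.inRange(h,(75,15,90),(110,90,255)); m=cv2.morphologyEx(m,cv2.MORPH_OPEN,np.ones((3,3)))
cs,_=cv2.findContours(m,0,2)
pts=np.vstack([c for c in cs if cv2.contourArea(c)>100]); pts=pts[(pts[:,0,0]>255)&(pts[:,0,0]<440)]
w=np.array([ray("top",p[0],.085)[:2] for p in pts],np.float32); print("block",cv2.minAreaRect(w),cv2.boxPoints(cv2.minAreaRect(w)))
m=brass(im)
n,l,s,c=cv2.connectedComponentsWithStats(m)
for i in range(1,n):
    if s[i,4]>60: print(s[i],c[i])
for a,z in (((311,222),.149),((265,220),.119),((300,222),.119),((393,203),.133)): print(a,ray("top",a,z))
E
```

```text
[ 60   8 130] [ 68   8 133] [ 19 152 114] [ 17  19 122]Traceback (most recent call last):
  File "<stdin>", line 6, in <module>
    return _nx.concatenate(arrs, 0, dtype=dtype, casting=casting)
           ~~~~~~~~~~~~~~~^^^^^^^^^^^^^^^^^^^^^^^^^^^^^^^^^^^^^^^
ValueError: need at least one array to concatenate
```

Run:
```python
from h import *
im=cv2.imread("pics/top0.png")[:,:,::-1].copy()
h=cv2.cvtColor(im,cv2.COLOR_RGB2HSV)
m=cv2.inRange(h,(40,3,100),(110,90,255)); m=cv2.morphologyEx(m,cv2.MORPH_OPEN,np.ones((3,3)))
m[:,:255]=0;m[:,440:]=0;m[:160]=0;m[270:]=0
cs,_=cv2.findContours(m,0,2)
pts=np.vstack([c for c in cs if cv2.contourArea(c)>100])
w=np.array([ray("top",p[0],.085)[:2] for p in pts],np.float32); print("block",cv2.minAreaRect(w),cv2.boxPoints(cv2.minAreaRect(w)))
n,l,s,c=cv2.connectedComponentsWithStats(brass(im))
for i in range(1,n):
    if s[i,4]>60: print(s[i],c[i])
for a,z in (((311,222),.149),((265,220),.119),((300,222),.119),((393,203),.133)): print(a,ray("top",a,z))
```

```text
block ((0.5580989718437195, -0.038478344678878784), (0.05316128954291344, 0.20963002741336823), 13.042655944824219) [[ 0.50854975  0.05763406]
 [ 0.5558583  -0.14658801]
 [ 0.6076482  -0.13459074]
 [ 0.5603396   0.06963132]]
[376 196  23  22 354] [386.51694915 206.75706215]
[263 211  58  24 898] [295.35300668 221.40757238]
[535 244  25  43 344] [550.39244186 271.7122093 ]
(311, 222) [0.5436567  0.01413327 0.149     ]
(265, 220) [0.54852329 0.07151368 0.119     ]
(300, 222) [0.54650742 0.0261367  0.119     ]
(393, 203) [ 0.57109887 -0.09230455  0.133     ]
```

Call:
send_rows(moves="0.6 0 0 -0.009 0 0 9.5;0.6 0 0 -0.009 0 0 9.5;0.6 0 0 -0.009 0 0 9.5;0.6 0 0 -0.009 0 0 9.5;0.6 0 0 -0.009 0 0 9.5;0.6 0 0 -0.009 0 0 9.5;0.6 0 0 -0.009 0 0 9.5;0.6 0 0 -0.009 0 0 9.5;0.6 -0.047 0.033 0 0 0 0;0.6 -0.047 0.033 0 0 0 0;0.6 -0.047 0.033 0 0 0 0;0.6 -0.047 0.033 0 0 0 0;0.6 -0.047 0.033 0 0 0 0;0.6 -0.047 0.033 0 0 0 0;0.6 -0.047 0.033 0 0 0 0;0.6 -0.047 0.033 0 0 0 0")

```text
time_s: 2.1
ee_pos: [0.4116, 0.189, 0.2855]
orientation: [-3.138, 0.01, 1.484]
contact_force: [0.8, 0.8, -0.0]
gripper_width: 0.0569
```

Call:
send_rows(moves="0.6 -0.04 0.037 0 0 0 0;0.6 -0.04 0.037 0 0 0 0;0.6 -0.04 0.037 0 0 0 0;0.6 -0.04 0.037 0 0 0 0;0.6 0 0 0 0 0 0")

```text
time_s: 2.72
ee_pos: [0.5493, 0.0067, 0.2855]
orientation: [-3.137, 0.01, 1.479]
contact_force: [0.0, 0.8, 0.2]
gripper_width: 0.0573
```

Run:
```python
from h import *
import pickle
s=arm.state(); i=arm.camera_info("wrist"); im=arm.get_image("wrist"); cv2.imwrite("pics/w1.png",im[:,:,::-1]); pickle.dump(i,open("w1.pkl","wb"))
print(s["ee_pos"],s["orientation"],i)
```

```text
[0.5492808  0.00673013 0.28548398] [-3.13682897  0.00971321  1.47917269] {'vertical_fov': 66.04023342936367, 'cx': 276.47327784798347, 'cy': 208.1011575831042, 'world_to_cam': array([[ 0.99584685, -0.09093298, -0.00450033, -0.54506189],
       [ 0.08520622,  0.94826624, -0.30582846,  0.00302864],
       [ 0.0320774 ,  0.30417485,  0.95207599, -0.47792208],
       [ 0.        ,  0.        ,  0.        ,  1.        ]])}
```

View pics/w1.png

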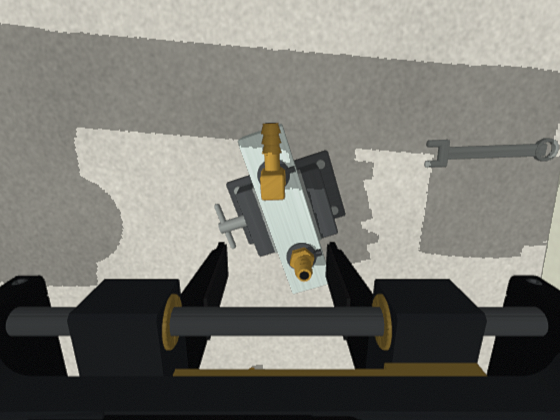

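The wrist view shows the elbow body at about (273,186), the outlet pointing up to (271,123), and the nipple at (303,262).

Run:
```python
from h import *
import pickle
i=pickle.load(open("w1.pkl","rb")); im=cv2.imread("pics/w1.png")[:,:,::-1].copy()
m=brass(im); m[:,:240]=0; m[:,300:]=0; m[:115]=0; m[210:]=0
V=cv2.cvtColor(im,cv2.COLOR_RGB2HSV)[:,:,2]
for r in range(120,204,4):
    x=np.where(m[r])[0]
    if len(x): print(r,x[0],x[-1],V[r,273], np.round(ray("",((x[0]+x[-1])/2,r),.119,i),4)[:2],np.round(ray("",((x[0]+x[-1])/2,r),.149,i),4)[:2], np.round(ray("",(x[-1],r),.149,i)-ray("",(x[0],r),.149,i),4)[0])
```

```text
124 263 277 116 [0.5482 0.0749] [0.5491 0.0765] 0.0127
128 262 278 120 [0.5478 0.071 ] [0.5487 0.073 ] 0.0146
132 261 279 122 [0.5474 0.0671] [0.5484 0.0694] 0.0165
136 264 278 120 [0.5481 0.0631] [0.5489 0.0658] 0.0129
140 262 279 121 [0.5472 0.0592] [0.5481 0.0622] 0.0157
144 264 278 122 [0.5473 0.0551] [0.5482 0.0585] 0.013
148 263 279 123 [0.5469 0.0511] [0.5479 0.0548] 0.0149
152 262 280 122 [0.5465 0.047 ] [0.5475 0.0511] 0.0168
156 265 278 168 [0.5466 0.0429] [0.5476 0.0474] 0.0122
160 265 279 169 [0.5467 0.0387] [0.5477 0.0436] 0.0132
164 265 279 171 [0.5463 0.0345] [0.5474 0.0398] 0.0132
168 263 282 173 [0.5465 0.0303] [0.5475 0.0359] 0.018
172 261 284 97 [0.5461 0.0261] [0.5471 0.0321] 0.0219
176 261 285 172 [0.5462 0.0218] [0.5472 0.0282] 0.0229
180 260 285 176 [0.5453 0.0175] [0.5464 0.0243] 0.024
184 261 285 181 [0.5454 0.0132] [0.5465 0.0203] 0.0231
188 261 284 179 [0.5444 0.0089] [0.5456 0.0164] 0.0222
192 261 283 177 [0.5435 0.0045] [0.5448 0.0125] 0.0213
196 261 284 180 [5.436e-01 1.000e-04] [0.5449 0.0084] 0.0224
```

Call:
send_rows(moves="0.6 0.0085 -0.0045 0.02 -0.55 -0.25 -2.8;0.6 0 0 0.03 0 0 0;0.6 0 0 0.03 0 0 0;0.6 0 0 0.03 0 0 0;0.6 0 0 0 0 0 0")

```text
time_s: 3.4
ee_pos: [0.5413, 0.0206, 0.1735]
orientation: [3.138, 0.013, 1.535]
contact_force: [-0.4, -0.8, 0.1]
gripper_width: 0.057
```

Call:
send_rows(moves="0.6 -0.0045 0.004 0.005 0.2 0.7 0;0.6 0 0 0 0 0 0")

```text
time_s: 3.65
ee_pos: [0.5458, 0.0165, 0.1705]
orientation: [3.139, -0.0, 1.536]
contact_force: [-0.8, 0.4, 0.4]
gripper_width: 0.057
```

Call:
send_rows(moves="0.6 -0.001 0 0.02 0 0 0;0.6 0 0 0.02 0 0 0;0.6 0 0 0.017 0 0 0;0.6 0 0 0 0 0 0")

```text
time_s: 4.15
ee_pos: [0.548, 0.0151, 0.1162]
orientation: [3.132, 0.0, 1.536]
contact_force: [0.4, 1.0, 0.3]
gripper_width: 0.057
```

Call:
send_rows(moves="0.6 0 -0.0025 0.003 0.4 0 0;0 0 0 0 0 0 0;0 0 0 0 0 0 0;0 0 0 0 0 0 0;0 0 0 0 0 0 0;0 0 0 0 0 0 0", squeeze=60)

```text
time_s: 4.9
ee_pos: [0.5452, 0.0151, 0.1158]
orientation: [3.139, 0.0, 1.535]
contact_force: [1.3, -1.2, -1.4]
gripper_width: 0.0237
```

Run:
```python
from h import *
s=arm.state(); print({k:np.round(s[k],4) for k in("ee_pos","orientation","contact_force","torque","gripper_width","q")})
```

```text
{'ee_pos': array([0.5452, 0.0151, 0.1158]), 'orientation': array([3.1387e+00, 2.0000e-04, 1.5351e+00]), 'contact_force': array([ 1.2928, -1.2112, -1.4082]), 'torque': array([-0.1837, -0.1584, -0.1793]), 'gripper_width': np.float64(0.0237), 'q': array([-0.0934,  0.5033,  1.8607, -0.    ,  0.7747, -0.0577])}
```

Call:
send_rows(moves="0 0 0 0 0 0 5;0 0 0 0 0 0 6;0 0 0 0 0 0 6;0 0 0 0 0 0 6")

```text
time_s: 5.4
ee_pos: [0.5452, 0.0151, 0.1156]
orientation: [3.139, -0.0, 1.125]
contact_force: [-0.6, 0.1, 0.7]
gripper_width: 0.0236
```

Centre held and forces are small, so I'll carry on (51.5° to go to 13°).

Call:
send_rows(moves="0 0 0 0 0 0 6;0 0 0 0 0 0 6;0 0 0 0 0 0 6;0 0 0 0 0 0 6;0 0 0 0 0 0 6;0 0 0 0 0 0 6;0 0 0 0 0 0 5;0 0 0 0 0 0 0")

```text
time_s: 6.4
ee_pos: [0.5451, 0.0152, 0.1154]
orientation: [3.139, -0.0, 0.392]
contact_force: [-0.6, -1.1, 1.5]
gripper_width: 0.0236
```

Run:
```python
from h import *
s=arm.state(); print({k:np.round(s[k],4) for k in("ee_pos","orientation","contact_force","torque","gripper_width")})
im=arm.get_image("top"); cv2.imwrite("pics/t2.png",cv2.resize(im[150:290,230:450],None,fx=3,fy=3)[:,:,::-1])
```

```text
{'ee_pos': array([0.5451, 0.0152, 0.1154]), 'orientation': array([ 3.1385e+00, -4.0000e-04,  3.9220e-01]), 'contact_force': array([-0.562 , -1.1013,  1.4954]), 'torque': array([-0.0593,  0.4172, -0.1393]), 'gripper_width': np.float64(0.0236)}
```

View pics/t2.png

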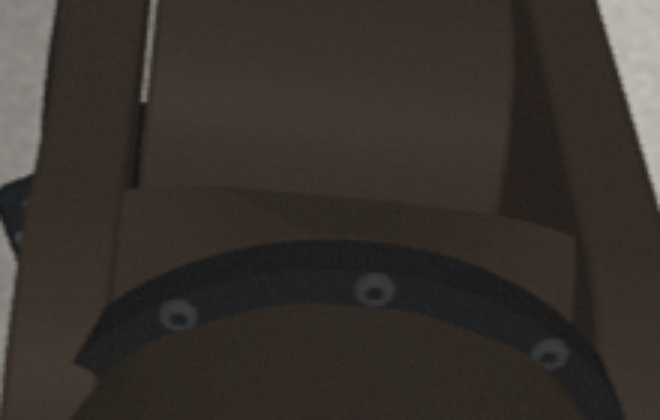

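The arm hides the block in the top view. I'll finish the turn and check with the wrist camera.

Call:
send_rows(moves="0 0 0 0 0 0 5;0 0 0 0 0 0 4.5;0 0 0 0 0 0 0")

```text
time_s: 6.82
ee_pos: [0.545, 0.0152, 0.1154]
orientation: [3.139, -0.001, 0.231]
contact_force: [-0.0, -0.5, 0.4]
gripper_width: 0.0239
```

Run:
```python
from h import *
import pickle
s=arm.state(); i=arm.camera_info("wrist"); im=arm.get_image("wrist"); cv2.imwrite("pics/w2.png",im[:,:,::-1]); pickle.dump(i,open("w2.pkl","wb"))
print(s["ee_pos"],s["orientation"],s["torque"])
```

```text
[0.54503645 0.01524209 0.1153897 ] [ 3.13851224e+00 -6.57171580e-04  2.30769410e-01] [-0.05760284  0.41062591 -0.05240063]
```

View pics/w2.png

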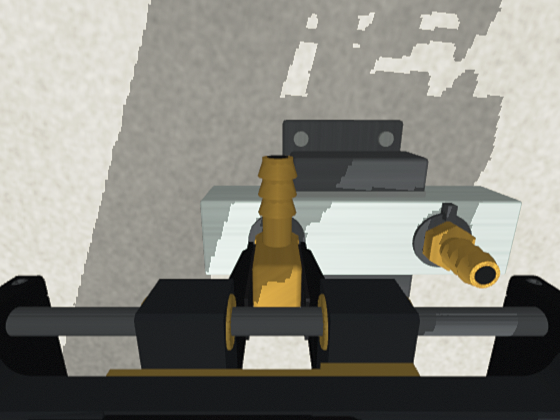

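The outlet runs straight up the picture (278, 155–245), square to the block's edge, with the rib hidden beneath it. I'll release and lift.

Call:
send_rows(moves="0.6 0 0 0 0 0 0;0.6 0 0 0 0 0 0;0.6 0 0 0 0 0 0;0.6 0 0 0 0 0 0;0.6 0 0 -0.02 0 0 0;0.6 0 0 -0.03 0 0 0;0.6 0 0 -0.04 0 0 0;0.6 0 0 -0.04 0 0 0;0.6 0 0 -0.04 0 0 0;0.6 0 0 0 0 0 0;0.6 0 0 0 0 0 0")

```text
time_s: 8.25
ee_pos: [0.5445, 0.0157, 0.2896]
orientation: [3.139, 0.0, 0.236]
contact_force: [0.1, -0.5, -0.2]
gripper_width: 0.0571
```

Run:
```python
from h import *
s=arm.state(); i=arm.camera_info("wrist"); im=arm.get_image("wrist"); cv2.imwrite("pics/w3.png",im[:,:,::-1])
print(s["ee_pos"],s["orientation"],s["contact_force"])
m=brass(im); n,l,st,c=cv2.connectedComponentsWithStats(m)
for k in range(1,n):
    if st[k,4]>150 and st[k,1]<270:
        print(st[k]); mm=l==k; P=[]
        for r in range(st[k,1]+2,st[k,1]+st[k,3],4):
            x=np.where(mm[r])[0]; p=ray("",((x[0]+x[-1])/2,r),.119,i); P.append(p[:2]); print(r,x[0],x[-1],np.round(p[:2],4))
```

```text
[0.54452446 0.01566762 0.28964329] [3.13905893e+00 1.27247937e-04 2.36057264e-01] [ 0.13938481 -0.52661345 -0.22306501]
[ 265  132   24   76 1436]
134 270 285 [0.6017 0.0287]
138 269 286 [0.5978 0.0277]
142 270 286 [0.594  0.0262]
146 269 285 [0.5898 0.0263]
150 268 286 [0.5857 0.0253]
154 270 284 [0.5817 0.0243]
158 268 285 [0.5775 0.0239]
162 270 284 [0.5736 0.0224]
166 270 283 [0.5693 0.0219]
170 270 284 [0.5653 0.0204]
174 270 284 [0.5611 0.0194]
178 265 288 [0.5568 0.0189]
182 265 288 [0.5525 0.0178]
186 265 288 [0.5482 0.0168]
190 265 288 [0.5439 0.0158]
194 266 287 [0.5396 0.0147]
198 266 287 [0.5352 0.0137]
202 266 287 [0.5308 0.0126]
206 267 287 [0.5265 0.011 ]
[359 171  31  29 583]
173 367 376 [ 0.5857 -0.0782]
177 360 383 [ 0.5816 -0.0796]
181 360 385 [ 0.5777 -0.082 ]
185 359 387 [ 0.5736 -0.084 ]
189 359 388 [ 0.5695 -0.0859]
193 363 389 [ 0.5659 -0.09  ]
197 370 387 [ 0.5623 -0.0941]
[ 485  239   54   37 1075]
241 519 534 [ 0.5524 -0.2749]
245 518 535 [ 0.5479 -0.2771]
249 514 535 [ 0.5428 -0.2772]
253 513 538 [ 0.5384 -0.2806]
257 513 537 [ 0.5336 -0.2823]
261 512 537 [ 0.5288 -0.2841]
265 486 536 [ 0.5204 -0.2711]
269 485 535 [ 0.5153 -0.2723]
273 487 534 [ 0.5106 -0.2752]
```

View pics/w3.png

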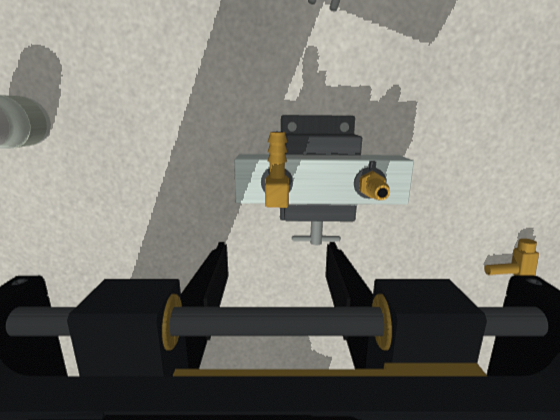

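The outlet measures about 12.9° against the block's 13.0°, and it points over the rib at (277,132). The gripper is clear of everything.

```bash
python3 -c "
from plant import arm
arm.job_done()"
```

```text
the job is handed in; nothing more can be done
```

The elbow is screwed in, its outlet points square out over its rib, and the job is handed in; no verdict was reported. I gripped the elbow body at 60 N, turned it about 75° clockwise about its own axis, released it and lifted clear.

- **Angle:** in the wrist picture taken after release, the outlet points at about 12.9° in the world frame. The manifold's x axis, measured from the first top view, is 13.0°, so the outlet is well inside the 11° allowance.
- **Tightness:** I have no direct reading of the elbow joint. If the outlet is square over the rib, it is at about 1.35 rad.
- **Forces and time:** the force readings I took stayed under about 2.5 N. The job used about 8.3 s of the 35 s allowed.
- **Nipple:** the gripper never went near it, and it looks unchanged, though I did not measure its angle.
- **Gripper:** it was about 14 cm above the top of the elbow and touching nothing when I handed in.
- **Failed check:** the top-camera picture during the turn was useless because the arm hid the block, so I relied on the wrist camera instead.

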